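Stand a leaning reagent bottle back in its tilting stand and bar it

ROBOT

A 7-joint arm with a two-finger parallel gripper is mounted at the origin on the work surface; the furniture and walls round the work are solid. World frame = base frame: x ahead of the robot, y to its left, z up, the work surface at z = 0. Lengths are in m, angles in rad, forces in N, time in s.
With the tool pointing down it reaches from about 0.4 to 0.85 m from the base axis. Payload 4.5 kg.
Tool frame: the origin (TCP) lies on the centre line of the jaws, within the pads' length; the fingertips stand manip.tcp_to_tips ahead of it and the grasp point (between the pads) lies 11 mm behind it (manip.tcp_to_tips is the distance from the TCP to the fingertips, in m); z points along the fingers, x is the direction in which the jaws open and shut, and the axes are right-handed (so a half turn about z gives the same grasp; the last joint's range is limited). The gripper opens to 85 mm and grips with 20 to 120 N. Pads are 22 mm wide; open, the fingers measure 114 mm over their backs; the gripper's body (76 mm by 85 mm) begins 54 mm behind the grasp point. The pads swing forward as they close: fully open they stand 13 mm farther back than shut.
Start: joints at [1.243, 0.689, -0.195, 1.565, 0.157, 0.902, -0.215], TCP at [0.221, -0.585, 0.239] pointing down, gripper open.
Joint ranges: [-3.01, 3.01], [-0.46, 2.08], [-1.47, 1.51], [0.13, 2.56], [-1, 4.14], [0.04, 2.09], [-2.66, 2.66]. Speed limits (rad/s): [2.57, 2.57, 3.14, 3.14, 3.14, 3.14, 3.14].

INTERFACE

Orientations are given as [roll, pitch, yaw] about the fixed x, y, z axes, in that order (R = Rz(yaw) Ry(pitch) Rx(roll)).
In Python, from cell import manip, viewer, job gives the robot as it stands.
- The arm moves only by the tool move_arm, never from a script. Its argument "steps" is a list of rows, each a list of 2 entries, a list of its own where there are three numbers: the shift along the tool's x, y, z in m, then the turn about the tool's z in rad. In form: [[[tx, ty, tz], twist], ...]. A call has 1 to 10 rows; each row is the pose to reach, as a shift and turn from the pose commanded when the call began, along the tool's axes at that moment; what a row does not reach only later rows make up. A row lasts 1/10 s, in which the tool goes at most 50 mm and 8.59 degrees, less where a joint would pass 70% of its speed; a pose out of reach is approached as far as the arm can. A call with a gripper value outside its range is refused whole. "fingers" is the opening, from 0 (shut) to 1 (fully open), set as the call begins (left out, the last holds). The fingers move at their own pace and stop on an object; "newtons" is the grip in N (left out, the last holds). Time passes only in rows, so rows that repeat a pose let the fingers close. It gives the time, the measured TCP pose, the force and the opening at its end, in the units of the state.
- manip.sense(): the state, without advancing time (a new reading comes with each control period).
- viewer.snapshot(name): name is "side" or "top"; returns the picture (400x640x3 uint8, blue, green, red); there is no depth.
- viewer.calibration(name): a dict with "fov_y" (degrees; the focal length in pixels is half the picture's height over the tangent of half this angle, whatever the lens; pixels are square), "cx", "cy" (the principal point, pixels), "k1" (the pictures are not rectified: a ray, as slopes to the right and down, at radius r is drawn at 1 + k1 r^2 times it, then the intrinsics apply), "xyz" and "attitude" of the camera in the world. Camera axes: x right, y down, z forward; pixel columns grow to the right and rows downward; lengths in m; the calibration is good to about 2 mm. A picture is of the moment at which its call begins. calibration takes no time and is no camera call.
- job.job_done(): hands the job in, once; it reports no verdict.
The state is a dict: "clock": time; "qpos": joint angles; "joint_vel": joint speeds; "joint_efforts": joint torques, N m; "eef_pos": TCP position; "eef_rot": TCP orientation; "ft_force": force on the tool from outside, world axes, zero at the start; "wrist_torque": the same for the moment, N m; "grip_width": opening from 0.0 (shut) to 1.0 (fully open).
Only numpy, scipy, OpenCV 4.12 (cv2) and the standard library are available. Lean on these libraries where they do the work, as an engineer would, in place of code of your own. Each camera call takes 0.05 s, during which the arm holds its last target.

TASK

Pipetting from the amber bottle is over, and it still leans forward in its tilting stand. Gently push the bottle with the fingers until its cradle stands fully home, upright, and then push the red-knobbed retaining bar over so that it drops across the front of the bottle into its fork. Grasp and lift nothing, keep the bottle in its cradle, and leave the other things on the bench where they are.

Things in the scene. Friction and masses are not known exactly. Their poses are not given: they have to be found in the camera images.
- stand: Bottle tilting stand, a grey bent-rod frame on rubber feet, 150 mm long, 130 mm wide, heavy, does not move. Origin: on the worktop under its middle. Its -x is the front, to which the bottle leans (roughly towards the robot), +y its left. Two black knobs mark the cradle's trunnion axis: along y, at x = 0, 115 mm up. The left front post (x = -41, y = 60 mm) ends in an open steel fork, up to 165 mm.
- cradle (a joint): Tilt of the bright steel cradle that holds the bottle, rad: 0 = leaning forward at its front stop (37 degrees from upright, as it starts), 0.65 = upright, at its rear stop. The hinge is stiff (friction about 0.12 N m) and stays where it is left; a push of 2 to 4 N at the cap moves it, easiest if the finger rises with the cap along its arc (a level push jams more).
- amber_bottle: Closed amber bottle with a white cap, 80 mm in diameter, 180 mm tall, about 0.5 kg, standing loose in the cradle's cup (28 mm deep) and hoop, 2 to 3 mm clear all round. Origin: centre of its underside; its z axis runs up the bottle.
- cap_top (a point): Centre of the top of the amber bottle's white cap (36 mm in diameter, 16 mm high). Leaning, it is about 74 mm in front of the trunnion axis and 228 mm above the worktop; upright, 10 mm behind the axis and 250 mm up.
- retaining_bar (a joint): Swing of the retaining bar, rad: 0 = open, leaning out to the stand's right 22 degrees beyond upright at its stop, as it starts; 0.38 = straight up; 1.95 = closed, level across the front of the bottle, in the fork. It swings in the stand's plane x = -41 mm about a hinge on the right front post (y = -60 mm, 157 mm up). Past straight up it falls shut by its weight, if the bottle stands upright.
- bar_knob (a point): Centre of the red ball knob, 18 mm in diameter, at the free end of the retaining bar, 134 mm from its hinge. Open: 110 mm to the right of the stand's middle, 281 mm up; straight up, 291 mm up. The bar is a steel rod 7 mm thick with a black rubber sleeve 14 mm thick from 29 to 91 mm from the hinge.
- tube_rack: Light blue tube rack, 70 x 200 x 106 mm, with capped tubes; origin under its centre. A bystander.
- reagent_bottle_2: Clear bottle with a blue cap, 86 mm in diameter, 161 mm tall; origin under its centre. A bystander.
- reagent_bottle_3: Clear bottle with a blue cap, 72 mm in diameter, 139 mm tall; origin under its centre. A bystander.
- tan_tin: Tan canister, 95 mm in diameter, 121 mm tall; origin under its centre. A bystander.
- red_box: Red tip box, 90 x 124 x 86 mm; origin under its centre. A bystander.
- beaker: Small glass beaker, 58 mm in diameter, 60 mm tall; origin under its centre. A bystander.
- seat (a point): Centre of the cradle's cup floor, where the bottle's foot centre belongs; it moves with the cradle, 45 mm below and 10 mm behind the trunnion axis when upright.

How it is judged:
By the outcome, as a careful person would: the job done as asked, in the order asked, and still so for the second after the job is handed in, with the robot touching nothing.
It also fails if it takes over 48 s, if anything falls off the work surface, if the arm or the gripper's body presses on something with over 40 N, if the wrist force passes 120 N, or if a joint passes its speed limit or range.

## Working session

There is one attempt and no reset: what is moved stays moved. The work goes in short steps, Python scripts to look and compute and a tool call to move; the robot and the scene stay as the last step left them, time stands still between calls to the robot, and variables do not carry over. Pictures are saved under pics/ and viewed, and the job is handed in when it is done.

Besides the shell and the picture viewer there is one more tool, called after "Call:" by a JSON object that holds its "op" and its "data", one argument or row to a line. move_arm: Moves the arm, as the interface text tells. Its arguments: {"type":"object","properties":{"steps":{"type":"array"},"fingers":{"type":"number"},"newtons":{"type":"number"}},"required":["steps"]}

```bash
ls; mkdir -p pics
python3 - <<'E'
from cell import manip, viewer, job
import cv2
for n in ("side","top"):
    print(viewer.calibration(n)); cv2.imwrite(f"pics/{n}0.png",viewer.snapshot(n))
print(manip.sense(), manip.tcp_to_tips)
E
```

```text
pics
{'fov_y': 55.30755996953008, 'cx': 316.22437769781726, 'cy': 202.09000337768492, 'k1': -0.08769761413637459, 'xyz': array([ 1.17072497, -0.30912347,  0.97774397]), 'attitude': array([-2.41899833, -0.00618277,  1.13372918])}
{'fov_y': 57.26565253473203, 'cx': 321.608393256089, 'cy': 199.45217146731372, 'k1': -0.0838133916999856, 'xyz': array([ 0.3011511 , -0.00613267,  1.21438709]), 'attitude': array([-2.91926665, -0.00560532, -1.54313797])}
{'clock': 0.1, 'qpos': array([ 1.24280201,  0.68992948, -0.1945531 ,  1.56626136,  0.15735071,
        0.90248747, -0.21509709]), 'joint_vel': array([ 2.16405478e-03, -1.83664905e-03, -9.70767936e-05, -3.16088103e-03,
        1.56432546e-03, -7.34735749e-05, -7.76109892e-04]), 'joint_efforts': array([-3.47212634e-03, -5.40594006e+01, -1.27157662e+00, -1.58983648e+01,
        9.39091144e-03,  4.43515528e-03, -3.36587777e-05]), 'eef_pos': array([ 0.22098076, -0.58401305,  0.23854106]), 'eef_rot': array([ 3.14145496e+00,  1.68117009e-03, -1.20886334e+00]), 'ft_force': array([ 0.15796381, -0.17346299, -0.75425093]), 'wrist_torque': array([-0.05821834,  0.02923812, -0.00080117]), 'grip_width': 1.0012739120459053} 0.008
```

View pics/side0.png

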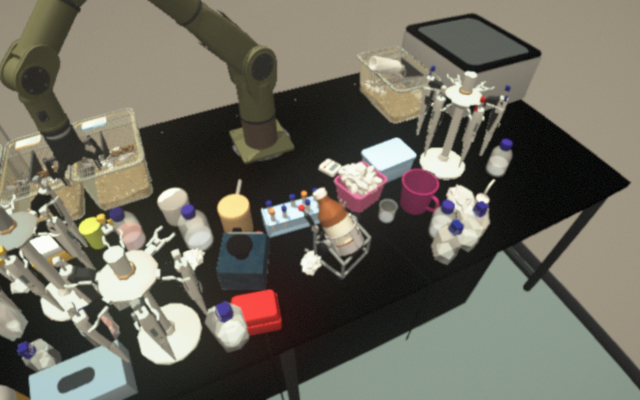

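View pics/top0.png

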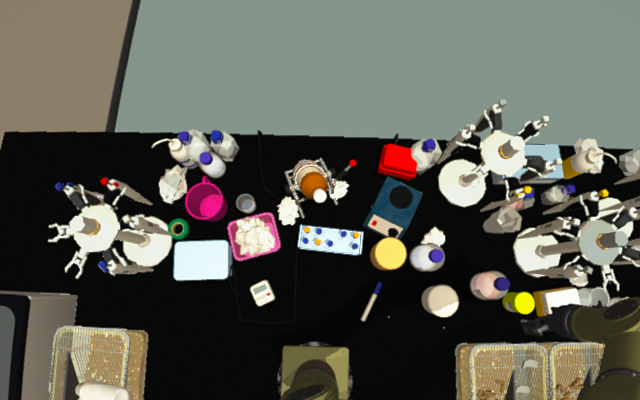

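```bash
cat > h.py <<'E'
import numpy as np, cv2
from scipy.spatial.transform import Rotation as Ro
from cell import viewer, manip
def cam(n):
    c=viewer.calibration(n); f=200/np.tan(np.radians(c['fov_y'])/2)
    K=np.array([[f,0,c['cx']],[0,f,c['cy']],[0,0,1]]); R=Ro.from_euler('xyz',c['attitude']).as_matrix()
    return K,np.array([c['k1'],0,0,0,0.]),R,np.array(c['xyz'])
def proj(n,P):
    K,D,R,t=cam(n); P=np.atleast_2d(P).astype(float)
    return cv2.projectPoints(P,cv2.Rodrigues(R.T)[0],-R.T@t,K,D)[0].reshape(-1,2)
def ray(n,uv):
    K,D,R,t=cam(n); s=cv2.undistortPoints(np.array([[uv]],float),K,D).ravel()
    d=R@np.array([s[0],s[1],1]); return t,d/np.linalg.norm(d)
def onz(n,uv,z):
    t,d=ray(n,uv); return t+d*(z-t[2])/d[2]
def tri(a,b):
    (p,d),(q,e)=ray('side',a),ray('top',b)
    s=np.linalg.lstsq(np.stack([d,-e],1),q-p,rcond=None)[0]
    x,y=p+s[0]*d,q+s[1]*e; return (x+y)/2,np.linalg.norm(x-y)
def stand(x,y,yaw,P): 
    return Ro.from_euler('z',yaw).apply(P)+[x,y,0]
E
python3 - <<'E'
import cv2
s=cv2.imread('pics/side0.png');t=cv2.imread('pics/top0.png')
cv2.imwrite('pics/s0c.png',cv2.resize(s[170:290,260:400],None,fx=5,fy=5,interpolation=cv2.INTER_CUBIC))
cv2.imwrite('pics/t0c.png',cv2.resize(t[140:270,250:410],None,fx=4.6,fy=4.6,interpolation=cv2.INTER_CUBIC))
E
```

```text
(no output)
```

View pics/s0c.png

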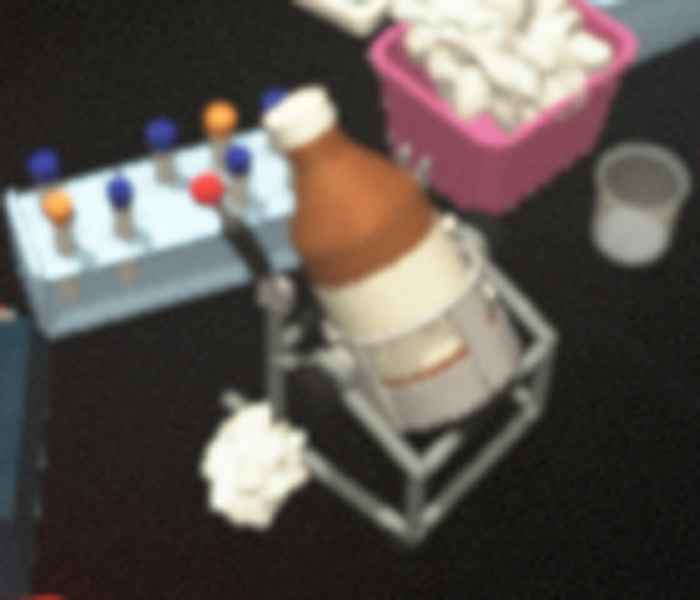

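View pics/t0c.png

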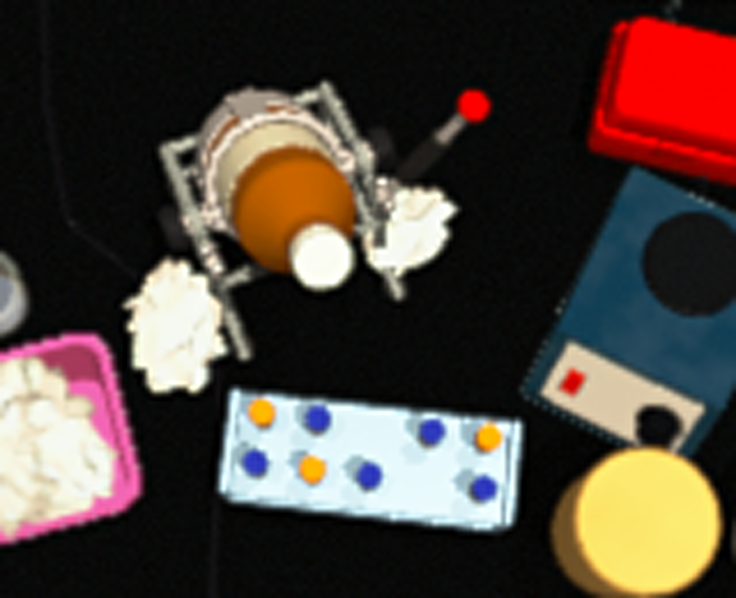

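Run:
```python
from h import *
S=lambda u,v:((u+.5)/5-.5+260,(v+.5)/5-.5+170)
T=lambda u,v:((u+.5)/4.6-.5+250,(v+.5)/4.6-.5+140)
print('knob',tri(S(207,189),T(473,106)),'cap',tri(S(298,112),T(320,257)))
print('knob z281',onz('side',S(207,189),.281),onz('top',T(473,106),.281))
k=(onz('side',S(207,189),.281)+onz('top',T(473,106),.281))/2
c=(onz('side',S(298,112),.228)+onz('top',T(320,257),.228))/2
# yaw: knob local(-.041,-.110) cap local(-.074,0)
a=np.array([-.041,-.110])-np.array([-.074,0]); b=(k-c)[:2]
print(np.hypot(*a),np.hypot(*b)); yaw=np.arctan2(b[1],b[0])-np.arctan2(a[1],a[0])
R=np.array([[np.cos(yaw),-np.sin(yaw)],[np.sin(yaw),np.cos(yaw)]])
o=(k[:2]+c[:2])/2-R@((np.array([-.041,-.110])+np.array([-.074,0]))/2); print('yaw',yaw,o)
im=cv2.imread('pics/top0.png'); si=cv2.imread('pics/side0.png')
pts=[[0,.065,.115],[0,-.065,.115],[-.041,.06,.165],[-.041,-.06,.157],[-.075,.065,0],[-.075,-.065,0],[.075,.065,0],[.075,-.065,0],[-.041,-.11,.281],[-.074,0,.228]]
W=stand(o[0],o[1],yaw,np.array(pts))
for n,I,x0,y0,f,w,h in(('top',im,250,140,4.6,160,130),('side',si,260,170,5,140,120)):
    J=cv2.resize(I[y0:y0+h,x0:x0+w],None,fx=f,fy=f,interpolation=cv2.INTER_CUBIC)
    for i,p in enumerate(proj(n,W)):
        q=tuple(int(v) for v in ((p-[x0,y0])*f+f/2)); cv2.circle(J,q,3,(0,255,0),-1); cv2.putText(J,str(i),q,0,.5,(0,255,255),1)
    cv2.imwrite(f'pics/{n}_ov.png',J)
```

```text
knob (array([ 0.61574595, -0.08539235,  0.28052591]), np.float64(0.00019326095209140154)) cap (array([0.5372335 , 0.00130444, 0.2192549 ]), np.float64(0.000679033788837041))
knob z281 [ 0.61609339 -0.08563639  0.281     ] [ 0.61561987 -0.08526151  0.281     ]
0.11484337159801605 0.11396116278870205
yaw 0.4384828810994109 [0.60656974 0.0312232 ]
```

```bash
python3 -c "
import cv2,numpy as np
a=cv2.imread('pics/top_ov.png');b=cv2.imread('pics/side_ov.png')
a=cv2.resize(a,(400,325));b=cv2.resize(b,(400,343));c=np.zeros((343,800,3),np.uint8);c[:325,:400]=a;c[:,400:]=b
cv2.imwrite('pics/ov.png',c)"
```

```text
(no output)
```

View pics/ov.png

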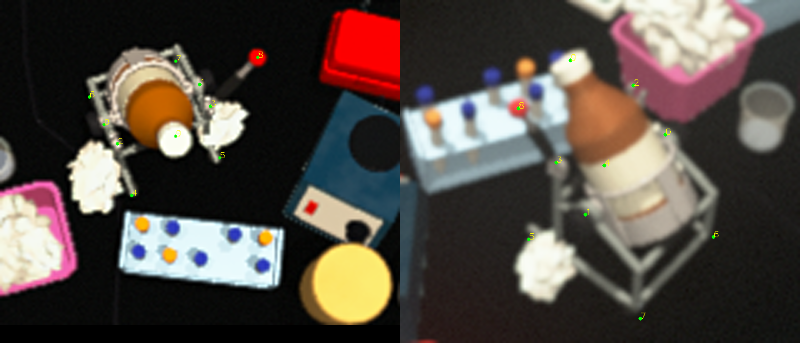

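Run:
```python
from h import *
for n,uv in (('top',(547,237)),('top',(605,240)),('top',(503,150)),('side',(118,262)),('side',(20,215)),('side',(15,235))):
    print(n,uv,[onz(n,uv,z).round(3)[:2].tolist() for z in (0,.2,.3,.4)])
s=cv2.imread('pics/side0.png');t=cv2.imread('pics/top0.png')
for z,c in ((.24,(0,255,0)),(.45,(0,255,255)),(0,(255,0,255))):
  P=[[a*.507+(1-a)*.221,a*-.016+(1-a)*-.585,z] for a in np.linspace(0,1,9)]
  for n,I in (('side',s),('top',t)):
    for p in proj(n,P): cv2.circle(I,tuple(p.round().astype(int).tolist()),3,c,-1)
c=np.vstack([cv2.resize(s[100:400,0:400],(400,300)),cv2.resize(t[100:400,240:640],(400,300))])
cv2.imwrite('pics/path.png',c)
```

```text
top (547, 237) [[0.465, -0.787], [0.438, -0.658], [0.425, -0.594], [0.411, -0.53]]
top (605, 240) [[0.458, -1.009], [0.432, -0.844], [0.419, -0.761], [0.406, -0.679]]
top (503, 150) [[0.777, -0.653], [0.699, -0.547], [0.66, -0.494], [0.62, -0.44]]
side (118, 262) [[0.36, -0.594], [0.526, -0.535], [0.609, -0.506], [0.692, -0.477]]
side (20, 215) [[0.013, -0.905], [0.25, -0.783], [0.368, -0.722], [0.487, -0.661]]
side (15, 235) [[0.103, -0.917], [0.322, -0.793], [0.431, -0.731], [0.54, -0.669]]
```

View pics/path.png

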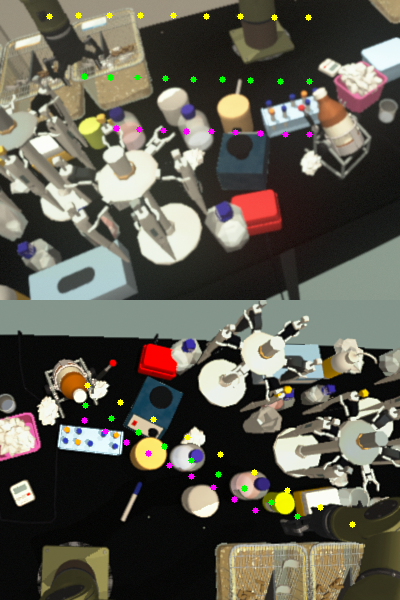

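```bash
cat >> h.py <<'E'
SX,SY,YAW=.6066,.0312,.4385
def L2W(P): return stand(SX,SY,YAW,np.asarray(P,float))
def tool(Pl,verbose=True):
    "shift in tool axes to put TIP at local stand point"
    s=manip.sense(); R=Ro.from_euler('xyz',s['eef_rot']).as_matrix()
    w=L2W(Pl); tip=s['eef_pos']+R[:,2]*.008
    here=Ro.from_euler('z',-YAW).apply(tip-[SX,SY,0])
    print('t',round(s['clock'],2),'tip local',here.round(4),'F',s['ft_force'].round(1),'yaw',s['eef_rot'].round(3),'shift',(R.T@(w-tip)).round(4),'g',round(s['grip_width'],2))
E
python3 -c "
from h import *
tool([-.135,0,.35])"
```

```text
t 0.1 tip local [-0.6103 -0.3933  0.2305] F [ 0.2 -0.2 -0.8] yaw [ 3.141e+00  2.000e-03 -1.209e+00] shift [-0.4287 -0.4439 -0.1188] g 1.0
```

Call:
{"op": "move_arm", "data": {
  "steps": [
    [[0,0,-0.05],0],
    [[0,0,-0.1],0],
    [[0,0,-0.14],0],
    [[-0.03,-0.03,-0.14],-0.02],
    [[-0.06,-0.06,-0.14],-0.04],
    [[-0.09,-0.09,-0.14],-0.08],
    [[-0.12,-0.12,-0.14],-0.08],
    [[-0.15,-0.155,-0.14],-0.08],
    [[-0.18,-0.19,-0.14],-0.08],
    [[-0.21,-0.22,-0.14],-0.08]
  ],
  "fingers": 0,
  "newtons": 30
}}

```text
clock: 1.1
eef_pos: [0.3535, -0.3081, 0.3791]
eef_rot: [-3.141, 0.0, -1.128]
ft_force: [0.6, 0.2, 0.8]
grip_width: -0.001
```

```bash
python3 -c "
from h import *
tool([-.135,0,.30])"
```

```text
t 1.1 tip local [-0.3732 -0.1997  0.3711] F [0.6 0.2 0.8] yaw [-3.141  0.    -1.128] shift [-0.1987 -0.239   0.0713] g -0.0
```

Call:
{"op": "move_arm", "data": {
  "steps": [
    [[-0.03,-0.036,0],0],
    [[-0.06,-0.072,0],0],
    [[-0.09,-0.108,0],0],
    [[-0.12,-0.144,0],0],
    [[-0.15,-0.175,0],0],
    [[-0.175,-0.2,0.02],0],
    [[-0.185,-0.215,0.04],0],
    [[-0.185,-0.215,0.04],0],
    [[-0.185,-0.215,0.04],0]
  ]
}}

```text
clock: 2.0
eef_pos: [0.4674, -0.0515, 0.339]
eef_rot: [3.14, 0.0, -1.129]
ft_force: [0.7, -0.3, -0.4]
grip_width: -0.001
```

```bash
python3 -c "
from h import *
s=viewer.snapshot('side');t=viewer.snapshot('top')
tool([-.115,0,.205])
c=np.hstack([cv2.resize(s[120:280,240:400],(400,400),interpolation=2),cv2.resize(t[130:290,240:400],(400,400),interpolation=2)])
cv2.imwrite('pics/p1.png',c)"
```

```text
t 2.1 tip local [-0.1612 -0.0169  0.3318] F [-0.5  1.5 -0.2] yaw [-3.142e+00 -1.000e-03 -1.131e+00] shift [-0.0169 -0.0462  0.1268] g -0.0
```

View pics/p1.png

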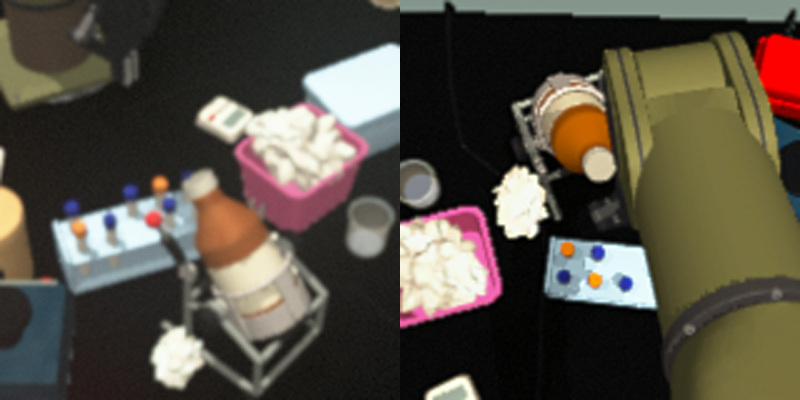

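Call:
{"op": "move_arm", "data": {
  "steps": [
    [[-0.017,-0.01,0.04],0],
    [[-0.017,-0.025,0.08],0],
    [[-0.017,-0.04,0.11],0],
    [[-0.017,-0.042,0.125],0],
    [[-0.017,-0.042,0.125],0],
    [[-0.017,-0.042,0.125],0]
  ]
}}

```text
clock: 2.7
eef_pos: [0.4988, -0.0189, 0.2151]
eef_rot: [-3.141, -0.001, -1.131]
ft_force: [-0.4, 0.9, 0.2]
grip_width: 0.004
```

```bash
cat > look.py <<'E'
from h import *
import sys
s=viewer.snapshot('side');t=viewer.snapshot('top')
tool([-.09,0,.208])
c=np.hstack([cv2.resize(s[150:290,260:400],(400,400),interpolation=2),cv2.resize(t[130:270,240:380],(400,400),interpolation=2)])
cv2.imwrite(f'pics/{sys.argv[1]}.png',c)
E
python3 look.py p2
```

```text
t 2.8 tip local [-0.1183  0.0005  0.2077] F [ 0.7 -0.6 -0.4] yaw [-3.139e+00 -1.000e-03 -1.130e+00] shift [ 0.0005 -0.0283 -0.0002] g 0.0
```

View pics/p2.png

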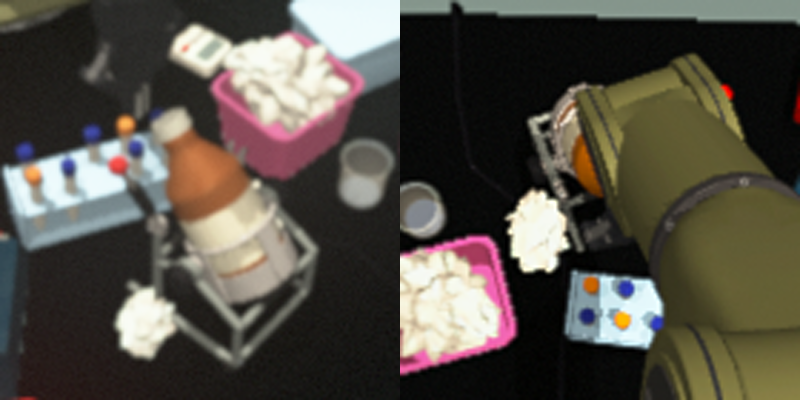

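Call:
{"op": "move_arm", "data": {
  "steps": [
    [[0,-0.008,0],0],
    [[0,-0.014,0],0],
    [[0,-0.018,0],0],
    [[0,-0.022,-0.002],0],
    [[0,-0.026,-0.005],0],
    [[0,-0.03,-0.008],0],
    [[0,-0.034,-0.0105],0],
    [[0,-0.038,-0.013],0],
    [[0,-0.042,-0.0155],0],
    [[0,-0.042,-0.0155],0]
  ]
}}

```text
clock: 3.8
eef_pos: [0.5378, 0.0009, 0.2302]
eef_rot: [-3.139, -0.0, -1.129]
ft_force: [0.1, -0.1, 0.5]
grip_width: 0.001
```

```bash
python3 look.py p3
```

```text
t 3.9 tip local [-0.076   0.0019  0.2218] F [-0.3 -0.3  0.3] yaw [-3.141  0.    -1.129] shift [0.0019 0.014  0.0138] g -0.0
```

View pics/p3.png

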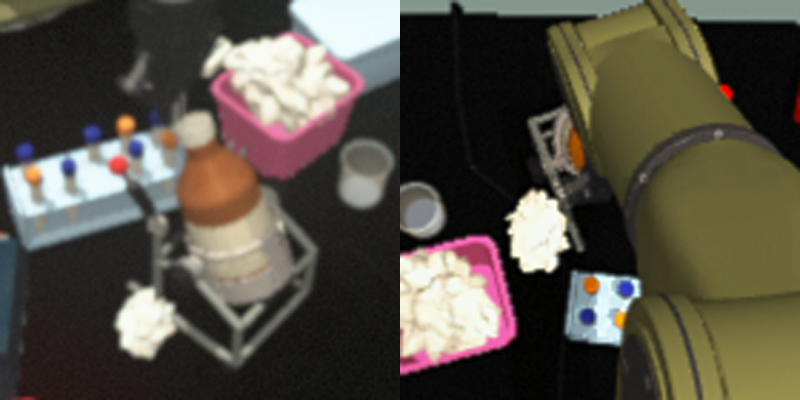

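Call:
{"op": "move_arm", "data": {
  "steps": [
    [[0,-0.005,-0.003],0],
    [[0,-0.01,-0.005],0],
    [[0,-0.015,-0.0075],0],
    [[0,-0.02,-0.01],0],
    [[0,-0.024,-0.0115],0],
    [[0,-0.028,-0.0125],0],
    [[0,-0.032,-0.0135],0],
    [[0,-0.036,-0.0145],0],
    [[0,-0.04,-0.0155],0],
    [[0,-0.044,-0.0165],0]
  ]
}}

```text
clock: 4.9
eef_pos: [0.5766, 0.0191, 0.2463]
eef_rot: [3.142, -0.0, -1.129]
ft_force: [0.5, -0.1, -0.5]
grip_width: 0.0
```

```bash
python3 look.py p4
```

```text
t 5.0 tip local [-0.0316  0.002   0.2384] F [-0.2  0.3 -0.6] yaw [-3.14   0.    -1.129] shift [0.0018 0.0584 0.0303] g -0.0
```

View pics/p4.png

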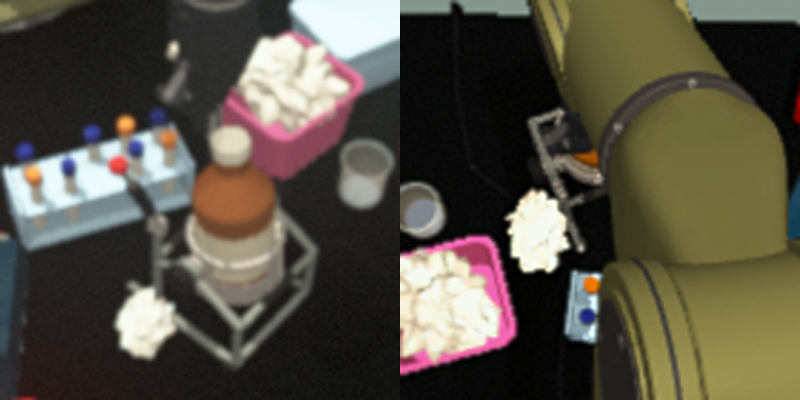

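Call:
{"op": "move_arm", "data": {
  "steps": [
    [[0,-0.004,-0.001],0],
    [[0,-0.007,-0.0015],0],
    [[0,-0.01,-0.002],0],
    [[0,-0.012,-0.002],0],
    [[0,-0.014,-0.002],0],
    [[0,-0.014,-0.002],0]
  ]
}}

```text
clock: 5.6
eef_pos: [0.5893, 0.0252, 0.2483]
eef_rot: [-3.141, 0.0, -1.129]
ft_force: [0.6, -0.4, 0.4]
grip_width: 0.002
```

```bash
python3 -c "
from h import *
tool([-.015,0,.24])"
```

```text
t 5.6 tip local [-0.0182  0.0019  0.2403] F [ 0.6 -0.4  0.4] yaw [-3.141  0.    -1.129] shift [ 0.0019 -0.0031  0.0003] g 0.0
```

Call:
{"op": "move_arm", "data": {
  "steps": [
    [[0,-0.002,0],0],
    [[0,-0.003,0],0],
    [[0,-0.004,0],0],
    [[0,-0.004,0],0]
  ]
}}

```text
clock: 6.0
eef_pos: [0.5926, 0.0267, 0.2483]
eef_rot: [3.141, -0.0, -1.129]
ft_force: [-0.7, -0.5, 0.1]
grip_width: -0.003
```

```bash
python3 look.py p5
```

```text
t 6.1 tip local [-0.0147  0.0018  0.2403] F [ 0.1 -0.7  1. ] yaw [ 3.141 -0.    -1.129] shift [0.0016 0.0753 0.0323] g 0.0
```

View pics/p5.png

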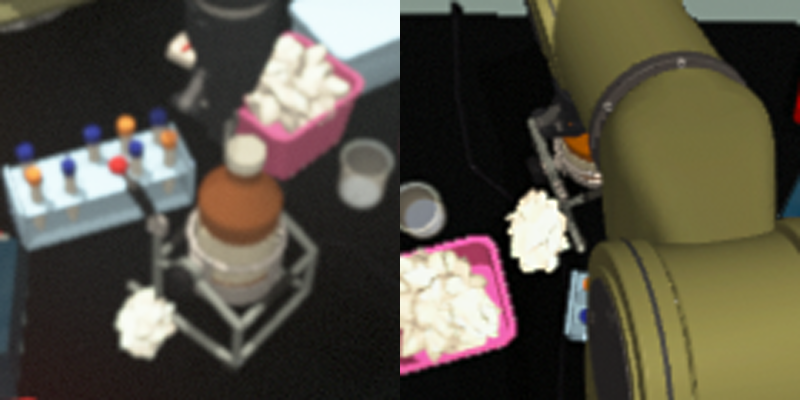

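```bash
python3 -c "
from h import *
f=400/140
J=cv2.imread('pics/p5.png')[:,:400]
for tau,c in ((0,(0,255,0)),(.05,(0,255,255)),(.1,(255,0,255))):
  R=Ro.from_euler('y',-tau)
  for P in ([.01,0,.135],[.028,0,.135],[.01,.018,.135],[-.008,0,.135],[.01,-.018,.135]):
    p=proj('side',L2W(R.apply(P)+[0,0,.115]))[0]; print(tau,p.round(1)); q=((p-[260,150])*f+f/2).round().astype(int).tolist(); cv2.circle(J,q,2,c,-1)
cv2.imwrite('pics/o5.png',cv2.resize(J[100:220,180:300],None,fx=5,fy=5))"
```

```text
0 [344.7 200.1]
0 [350.3 203.5]
0 [348.9 196.1]
0 [339.1 196.8]
0 [340.4 204.2]
0.05 [342.6 198.8]
0.05 [348.2 201.9]
0.05 [346.8 194.8]
0.05 [337.  195.7]
0.05 [338.3 202.8]
0.1 [340.5 197.5]
0.1 [346.1 200.4]
0.1 [344.7 193.6]
0.1 [335.  194.7]
0.1 [336.2 201.5]
```

View pics/o5.png

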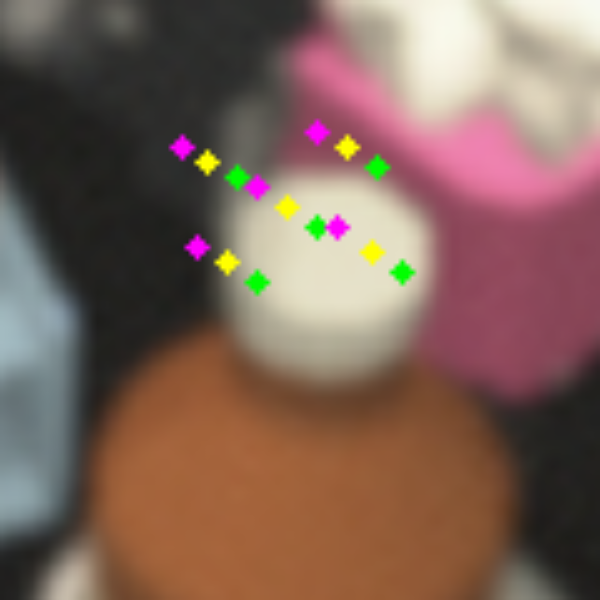

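Call:
{"op": "move_arm", "data": {
  "steps": [
    [[0,-0.002,0],0],
    [[0,-0.003,0],0],
    [[0,-0.003,0],0]
  ]
}}

```text
clock: 6.4
eef_pos: [0.5955, 0.0281, 0.2483]
eef_rot: [-3.141, -0.0, -1.129]
ft_force: [-1.0, -1.3, 1.2]
grip_width: -0.003
```

Call:
{"op": "move_arm", "data": {
  "steps": [
    [[0,-0.002,0],0],
    [[0,-0.003,0],0],
    [[0,-0.003,0],0]
  ]
}}

```text
clock: 6.7
eef_pos: [0.5983, 0.0294, 0.2483]
eef_rot: [-3.141, -0.0, -1.129]
ft_force: [-1.0, 0.0, 0.5]
grip_width: -0.0
```

```bash
python3 look.py p6
```

```text
t 6.8 tip local [-0.0085  0.0019  0.2402] F [-1.2 -0.4  0.9] yaw [ 3.142 -0.    -1.129] shift [0.0016 0.0815 0.0322] g 0.0
```

View pics/p6.png

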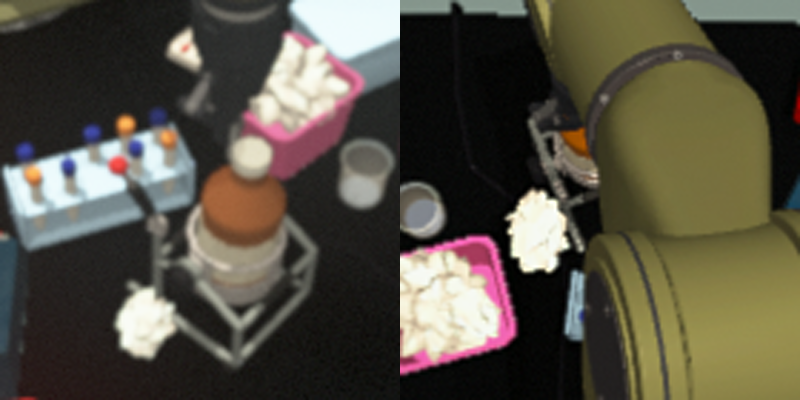

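Call:
{"op": "move_arm", "data": {
  "steps": [
    [[0,-0.002,0],0],
    [[0,-0.003,0],0],
    [[0,-0.003,0],0]
  ]
}}

```text
clock: 7.1
eef_pos: [0.6008, 0.0306, 0.2483]
eef_rot: [3.141, -0.0, -1.129]
ft_force: [-1.2, -0.7, 1.1]
grip_width: 0.0
```

Call:
{"op": "move_arm", "data": {
  "steps": [
    [[0,-0.001,0],0],
    [[0,-0.002,0],0],
    [[0,-0.002,0],0]
  ]
}}

```text
clock: 7.4
eef_pos: [0.6019, 0.0309, 0.2484]
eef_rot: [3.14, -0.0, -1.129]
ft_force: [-4.7, -1.9, 5.7]
grip_width: -0.001
```

```bash
python3 look.py p7
```

```text
t 7.5 tip local [-0.0044  0.0017  0.2404] F [-3.9 -2.2  3.7] yaw [ 3.14  -0.    -1.129] shift [0.0014 0.0855 0.0325] g -0.0
```

View pics/p7.png

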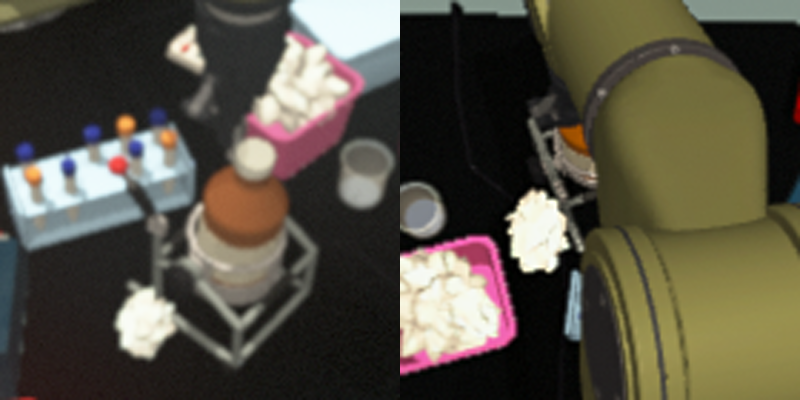

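Call:
{"op": "move_arm", "data": {
  "steps": [
    [[0,-0.0005,-0.001],0],
    [[0,-0.001,-0.002],0],
    [[0,-0.002,-0.002],0],
    [[0,-0.002,-0.002],0]
  ]
}}

```text
clock: 7.9
eef_pos: [0.6037, 0.032, 0.2498]
eef_rot: [3.14, 0.0, -1.129]
ft_force: [-3.6, -2.5, -0.3]
grip_width: 0.001
```

```bash
python3 look.py p8
```

```text
t 8.0 tip local [-0.0022  0.002   0.2419] F [-3.7 -1.9 -1.5] yaw [ 3.14   0.    -1.129] shift [0.0017 0.0877 0.034 ] g 0.0
```

Call:
{"op": "move_arm", "data": {
  "steps": [
    [[0,-0.001,-0.0005],0],
    [[0,-0.002,-0.001],0],
    [[0,-0.002,-0.001],0]
  ]
}}

```text
clock: 8.3
eef_pos: [0.6045, 0.0324, 0.2502]
eef_rot: [3.137, 0.001, -1.129]
ft_force: [-6.3, -2.4, -1.8]
grip_width: -0.003
```

```bash
python3 look.py p9
```

```text
t 8.4 tip local [-0.0015  0.0019  0.2422] F [-6.2 -2.7 -2.2] yaw [ 3.137e+00  1.000e-03 -1.129e+00] shift [0.0017 0.0884 0.0346] g 0.01
```

Call:
{"op": "move_arm", "data": {
  "steps": [
    [[0,0.008,0],0],
    [[0,0.025,0],0],
    [[0,0.05,-0.01],0],
    [[0,0.085,-0.04],0],
    [[0,0.11,-0.08],0],
    [[0,0.12,-0.12],0],
    [[0.01,0.12,-0.14],0],
    [[0.01,0.12,-0.14],0]
  ]
}}

```text
clock: 9.2
eef_pos: [0.5056, -0.0277, 0.3957]
eef_rot: [-3.13, -0.006, -1.131]
ft_force: [0.2, -0.1, -0.3]
grip_width: -0.005
```

```bash
python3 look.py q1
```

```text
t 9.3 tip local [-0.1184 -0.0085  0.3839] F [-0.3 -0.2 -1. ] yaw [-3.138e+00 -1.000e-03 -1.129e+00] shift [-0.0086 -0.0277  0.176 ] g -0.01
```

View pics/q1.png

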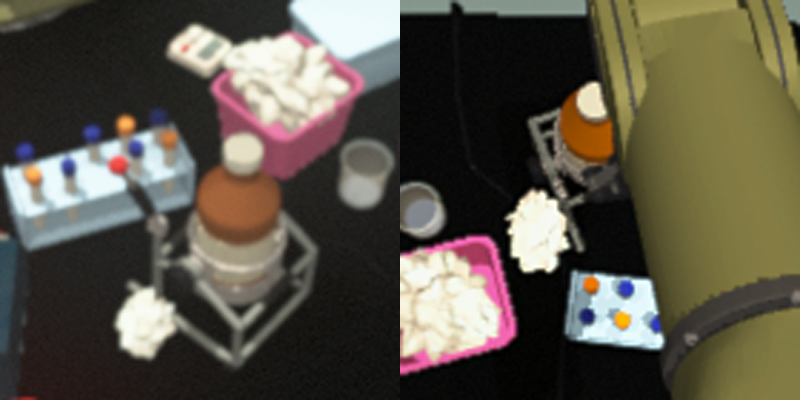

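Run:
```python
from h import *
from cell import viewer
f=400/140; J=cv2.imread('pics/q1.png')
a=np.linspace(0,2*np.pi,40)
for tau,c in ((0,(0,255,0)),(.08,(0,255,255))):
  R=Ro.from_euler('y',-tau)
  for h,r in ((-.045,.04),(.05,.04),(.119,.018),(.135,.018)):
    P=np.c_[.01+r*np.cos(a),r*np.sin(a),0*a+h]
    for n,o,x in (('side',[260,150],0),('top',[240,130],400)):
      q=((proj(n,L2W(R.apply(P)+[0,0,.115]))-o)*f+f/2+[x,0])
      cv2.polylines(J,[(q*2).astype(np.int32)],True,c,1,shift=1)
cv2.imwrite('pics/o6.png',J[60:340]); 
K=np.hstack([cv2.resize(J[100:340,140:340],None,fx=2.4,fy=2.4,interpolation=2)])
cv2.imwrite('pics/o6s.png',K)
```

```text
(no output)
```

View pics/o6s.png

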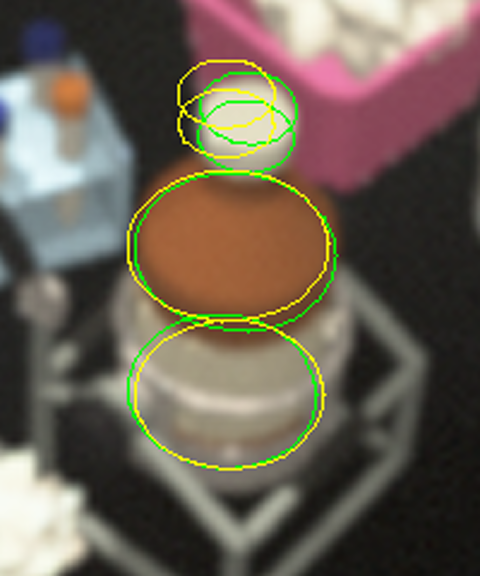

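View pics/o6.png

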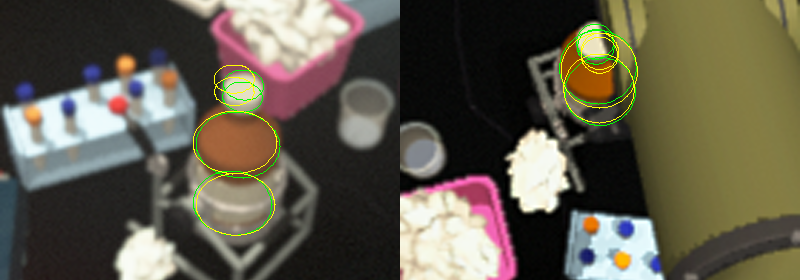

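Call:
{"op": "move_arm", "data": {
  "steps": [
    [[0.04,0,0],0],
    [[0.08,-0.01,0],0],
    [[0.12,-0.035,0],0],
    [[0.15,-0.06,0],0],
    [[0.155,-0.077,0.02],0],
    [[0.155,-0.077,0.06],0],
    [[0.155,-0.077,0.1],0],
    [[0.155,-0.077,0.114],0],
    [[0.155,-0.077,0.114],0],
    [[0.155,-0.077,0.114],0]
  ]
}}

```text
clock: 10.3
eef_pos: [0.6383, -0.1337, 0.2769]
eef_rot: [-3.141, 0.001, -1.128]
ft_force: [-0.2, -0.0, 1.8]
grip_width: 0.002
```

```bash
python3 look.py q2
```

```text
t 10.4 tip local [-0.0408 -0.1633  0.2705] F [ 0.1 -0.6 -0.6] yaw [-3.139e+00 -1.000e-03 -1.129e+00] shift [-0.1636  0.0487  0.0622] g -0.0
```

View pics/q2.png

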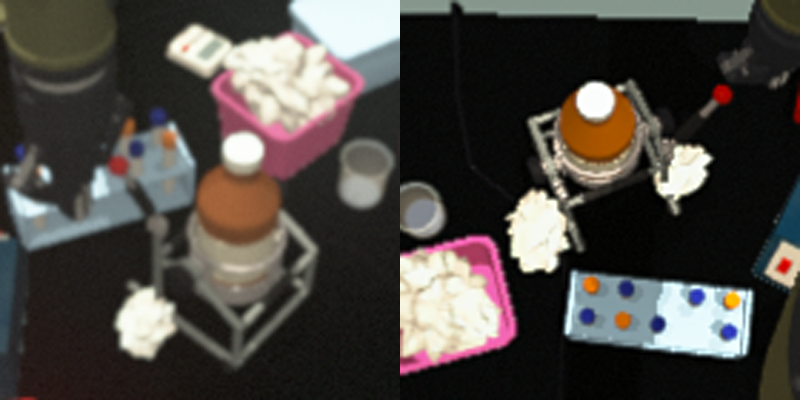

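Call:
{"op": "move_arm", "data": {
  "steps": [
    [[-0.012,0,0],0],
    [[-0.022,0,0],0],
    [[-0.03,0,0],0],
    [[-0.037,0,-0.001],0],
    [[-0.044,0,-0.003],0],
    [[-0.051,0,-0.005],0],
    [[-0.058,0,-0.007],0],
    [[-0.065,0,-0.008],0],
    [[-0.072,0,-0.009],0],
    [[-0.072,0,-0.009],0]
  ]
}}

```text
clock: 11.4
eef_pos: [0.6068, -0.0678, 0.2865]
eef_rot: [-3.141, 0.001, -1.127]
ft_force: [0.6, 0.7, 0.6]
grip_width: -0.005
```

```bash
python3 look.py q3
```

```text
t 11.5 tip local [-0.0423 -0.0912  0.2783] F [ 0.4  0.  -0.1] yaw [ 3.141 -0.    -1.129] shift [-0.0914  0.0474  0.0703] g 0.0
```

View pics/q3.png

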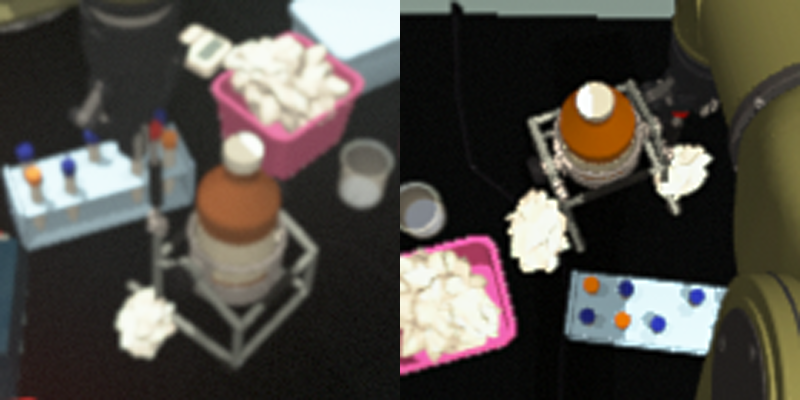

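Bar is nearly upright (knob at side-crop (155,128)), led by the fingers. I'll go on past the top.

Call:
{"op": "move_arm", "data": {
  "steps": [
    [[-0.006,0,-0.001],0],
    [[-0.012,0,-0.001],0],
    [[-0.018,0,-0.001],0],
    [[-0.024,0,-0.001],0],
    [[-0.03,0,0],0],
    [[-0.035,0,0],0],
    [[-0.035,0,0],0],
    [[-0.035,0,0],0]
  ]
}}

```text
clock: 12.3
eef_pos: [0.5922, -0.0377, 0.2863]
eef_rot: [-3.142, -0.0, -1.129]
ft_force: [-0.1, -0.4, 0.1]
grip_width: -0.0
```

```bash
python3 look.py q4
```

```text
t 12.4 tip local [-0.0424 -0.0567  0.2783] F [-0.1 -0.   0.6] yaw [ 3.142 -0.    -1.13 ] shift [-0.0569  0.0474  0.0702] g -0.0
```

View pics/q4.png

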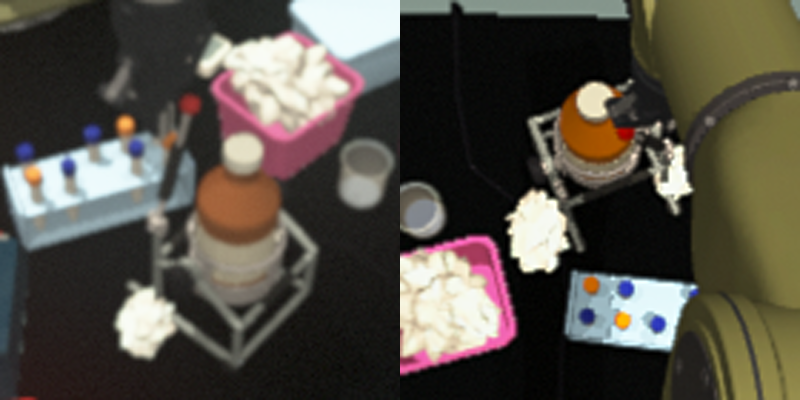

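Call:
{"op": "move_arm", "data": {
  "steps": [
    [[-0.004,0,0],0],
    [[-0.008,0,0],0],
    [[-0.012,0,0],0],
    [[-0.012,0,0],0],
    [[-0.012,0,0],0]
  ]
}}

```text
clock: 12.9
eef_pos: [0.587, -0.0267, 0.2864]
eef_rot: [-3.142, -0.0, -1.129]
ft_force: [0.4, -0.7, -0.7]
grip_width: 0.001
```

```bash
python3 look.py q5
```

```text
t 13.0 tip local [-0.0424 -0.0444  0.2783] F [-0.3  0.4 -0.6] yaw [ 3.142 -0.    -1.129] shift [-0.0446  0.0474  0.0703] g -0.0
```

View pics/q5.png

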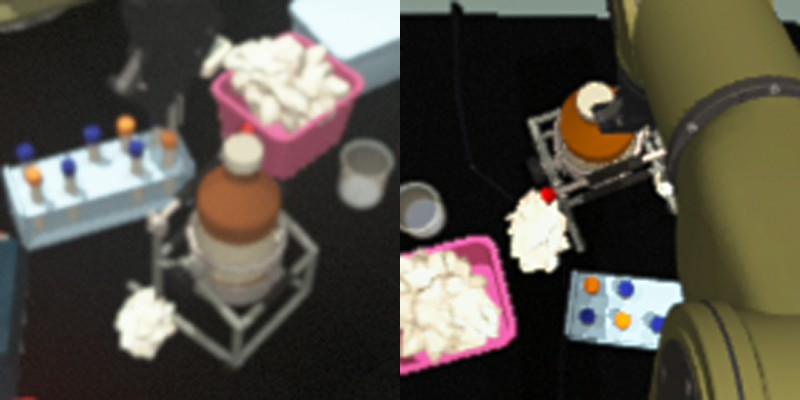

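Call:
{"op": "move_arm", "data": {
  "steps": [
    [[0,0,-0.03],0],
    [[0,0,-0.07],0],
    [[0.03,0,-0.11],0],
    [[0.07,0.0,-0.12],0],
    [[0.11,0.0,-0.12],0],
    [[0.15,0,-0.12],0],
    [[0.16,0,-0.12],0],
    [[0.16,0,-0.12],0]
  ]
}}

```text
clock: 13.8
eef_pos: [0.6554, -0.1739, 0.4053]
eef_rot: [3.14, -0.0, -1.133]
ft_force: [-0.7, 0.4, 0.3]
grip_width: 0.004
```

```bash
python3 look.py q6; python3 -c "
from h import *
f=400/140;J=cv2.imread('pics/q6.png')
for P in ([-.041,.074,.157],[-.041,.06,.165],[-.041,-.06,.157],[.01,0,.25]):
  for n,o,x in (('side',[260,150],0),('top',[240,130],400)):
    q=((proj(n,L2W(P))[0]-o)*f+f/2+[x,0]).round().astype(int).tolist(); cv2.circle(J,q,2,(0,255,0),-1); print(P,n,q)
cv2.imwrite('pics/q6o.png',np.vstack([cv2.imread('pics/q6.png')[80:350],J[80:350]]))"
```

```text
t 13.9 tip local [-0.0414 -0.2026  0.3981] F [0.8 0.9 0.6] yaw [-3.141e+00  2.000e-03 -1.127e+00] shift [-0.2025  0.0477  0.1905] g -0.0
[-0.041, 0.074, 0.157] side [241, 140]
[-0.041, 0.074, 0.157] top [551, 200]
[-0.041, 0.06, 0.165] side [233, 142]
[-0.041, 0.06, 0.165] top [563, 193]
[-0.041, -0.06, 0.157] side [156, 220]
[-0.041, -0.06, 0.157] top [670, 150]
[0.01, 0, 0.25] side [243, 145]
[0.01, 0, 0.25] top [595, 101]
```

View pics/q6o.png

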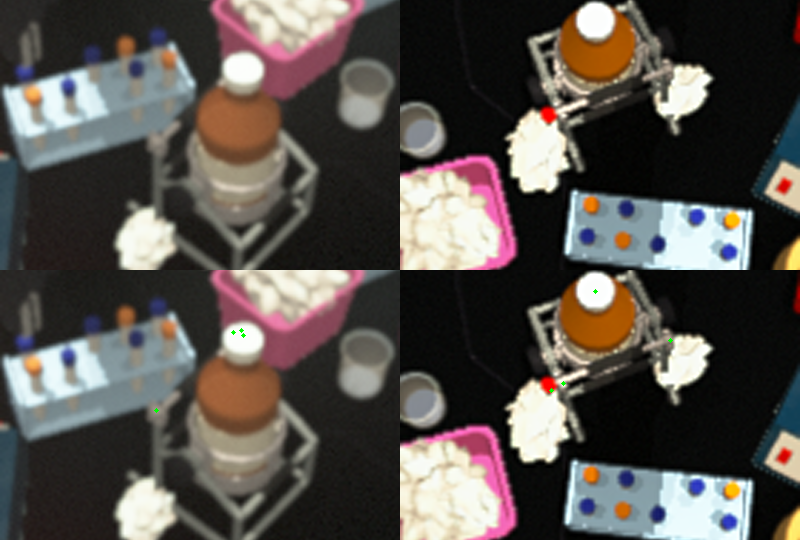

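Call:
{"op": "move_arm", "data": {
  "steps": [
    [[0.02,0,0],0],
    [[0.02,0,0],0],
    [[0.02,0,0],0],
    [[0.02,0,0],0],
    [[0.02,0,0],0],
    [[0.02,0,0],0]
  ]
}}

```text
clock: 14.5
eef_pos: [0.6638, -0.1888, 0.4065]
eef_rot: [-3.141, 0.0, -1.128]
ft_force: [0.2, 0.1, -0.3]
grip_width: -0.002
```

Run:
```python
from h import *
s=viewer.snapshot('side');t=viewer.snapshot('top')
def red(I,x0,x1,y0,y1):
    R=I[y0:y1,x0:x1].astype(int); m=(R[...,2]>120)&(R[...,1]<70)&(R[...,0]<70); v,u=np.nonzero(m); return (u.mean()+x0,v.mean()+y0,len(u)) if len(u) else None
r=red(t,280,310,180,215); print('knob top',r,'side',red(s,320,370,180,215)); print('red start',red(cv2.imread('pics/top0.png'),340,365,150,175))
for z in (.147,.157,.167,.177,.187):
    print(z,Ro.from_euler('z',-YAW).apply(onz('top',r[:2],z)-[SX,SY,0]).round(4))
# cap white
def white(I,x0,x1,y0,y1):
    R=I[y0:y1,x0:x1]; m=(R.min(2)>170); v,u=np.nonzero(m); return (u.mean()+x0,v.mean()+y0,len(u))
c=white(t,300,317,155,178);print('cap',c,Ro.from_euler('z',-YAW).apply(onz('top',c[:2],.25)-[SX,SY,0]).round(4))
c=np.hstack([cv2.resize(s[170:250,300:380],(400,400),interpolation=2),cv2.resize(t[150:230,270:350],(400,400),interpolation=2)])
cv2.imwrite('pics/r1.png',c)
```

```text
knob top (np.float64(292.32), np.float64(196.32), 25) side (np.float64(354.0), np.float64(211.0), 1)
red start (np.float64(352.5), np.float64(162.5), 32)
0.147 [-0.0298  0.0706  0.147 ]
0.157 [-0.0323  0.0709  0.157 ]
0.167 [-0.0348  0.0711  0.167 ]
0.177 [-0.0372  0.0713  0.177 ]
0.187 [-0.0397  0.0716  0.187 ]
cap (np.float64(307.9140625), np.float64(164.640625), 128) [ 0.0107 -0.0008  0.25  ]
```

View pics/r1.png

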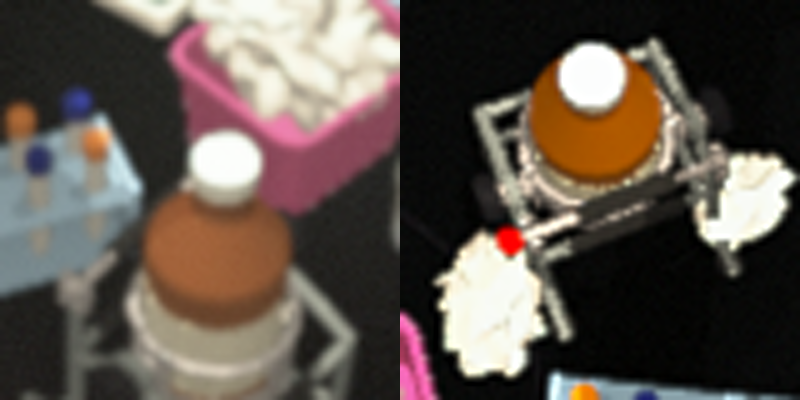

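```bash
python3 - <<'E'
from h import *
T=lambda u,v:((u-400+.5)/5-.5+270,(v+.5)/5-.5+150)
def yaw(a,b,za,zb):
    d=onz('top',T(*a),za)-onz('top',T(*b),zb); return np.arctan2(-d[0],d[1]),np.linalg.norm(d[:2]),onz('top',T(*a),za).round(4),onz('top',T(*b),zb).round(4)
print('feet',yaw((567,336),(735,270),.006,.006))
print('rear',yaw((485,108),(654,44),.006,.006), yaw((485,108),(654,44),.115,.115))
print('trun knobs',yaw((486,188),(714,108),.115,.115))
k=((292.32-270+.5)*5-.5+400,(196.32-150+.5)*5-.5)
for z in (.147,.157,.167,.187): print('bar',z,yaw(k,(713,160),z,.157))
# side bar direction
print(proj('side',L2W([[-.041,-.06,.157],[-.041,-.03,.157],[-.041,-.03,.164],[-.041,.02,.157]])))
E
python3 -c "
import cv2
s=cv2.imread('pics/r1.png')[100:400,0:400]
cv2.imwrite('pics/r1s.png',cv2.resize(s,None,fx=2,fy=2,interpolation=2))"
```

```text
feet (np.float64(0.4094294841338285), np.float64(0.12162181657073762), array([0.5131, 0.0553, 0.006 ]), array([ 0.5615, -0.0563,  0.006 ]))
rear (np.float64(0.4082901213299135), np.float64(0.12536227230888752), array([0.6707, 0.1179, 0.006 ]), array([0.7204, 0.0029, 0.006 ])) (np.float64(0.40829012132991327), np.float64(0.11405423385957908), array([0.6373, 0.1068, 0.115 ]), array([0.6826, 0.0021, 0.115 ]))
trun knobs (np.float64(0.3791800458016797), np.float64(0.1510064630887779), array([0.5856, 0.1036, 0.115 ]), array([ 0.6415, -0.0367,  0.115 ]))
bar 0.147 (np.float64(0.37405172147727184), np.float64(0.1268590452725372), array([0.5496, 0.0825, 0.147 ]), array([ 0.596 , -0.0356,  0.157 ]))
bar 0.157 (np.float64(0.3935073401232028), np.float64(0.12696094576835637), array([0.5473, 0.0816, 0.157 ]), array([ 0.596 , -0.0356,  0.157 ]))
bar 0.167 (np.float64(0.4129244178177705), np.float64(0.12711081601112315), array([0.5449, 0.0808, 0.167 ]), array([ 0.596 , -0.0356,  0.157 ]))
bar 0.187 (np.float64(0.45158529776235506), np.float64(0.1275537352698707), array([0.5403, 0.0791, 0.187 ]), array([ 0.596 , -0.0356,  0.157 ]))
[[314.21845168 226.48016168]
 [321.22404195 219.8832115 ]
 [321.26509718 218.28395473]
 [332.45761169 209.29965953]]
```

View pics/r1s.png

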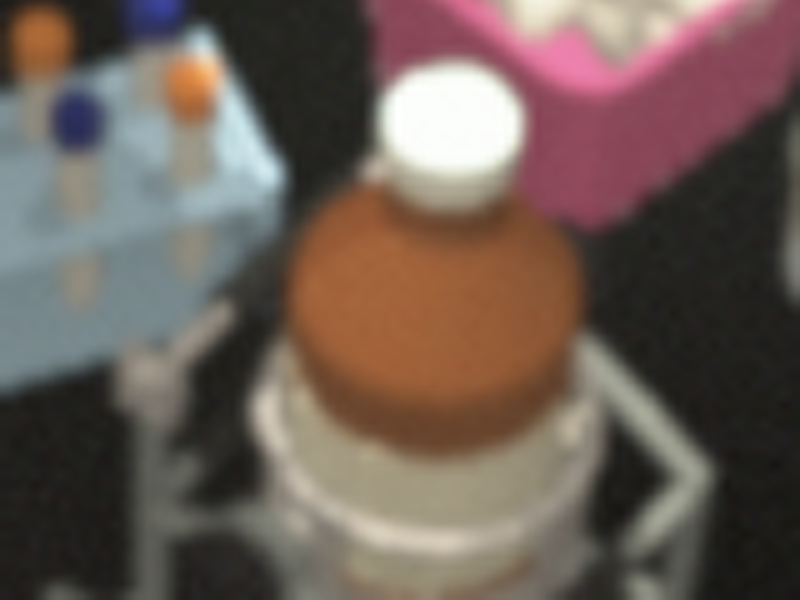

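Run:
```python
from h import *
from scipy.optimize import least_squares
# full joint fit of stand pose + tilt using white-cap blobs modelled as convex hull of projected cap cylinder
a=np.linspace(0,2*np.pi,72,endpoint=False)
def hull(n,x,y,yaw,tau):
    P=np.vstack([np.c_[.01+.018*np.cos(a),.018*np.sin(a),0*a+h] for h in (.119,.135)])
    W=stand(x,y,yaw,Ro.from_euler('y',-tau).apply(P)+[0,0,.115])
    return cv2.convexHull(proj(n,W).astype(np.float32))[:,0]
def cen(h):
    m=cv2.moments(h); return np.array([m['m10']/m['m00'],m['m01']/m['m00']]),m['m00']
def blob(f,box):
    I=cv2.imread(f) if isinstance(f,str) else f
    x0,x1,y0,y1=box; R=I[y0:y1,x0:x1].astype(float)
    h=cv2.cvtColor(I[y0:y1,x0:x1],cv2.COLOR_BGR2HSV)
    m=((h[...,1]<75)&(h[...,2]>115)).astype(np.uint8)
    nl,l,st,c=cv2.connectedComponentsWithStats(m); k=1+np.argmax(st[1:,4]); return c[k]+[x0,y0],st[k]
t=viewer.snapshot('top');s=viewer.snapshot('side')
cv2.imwrite('pics/top_e.png',t);cv2.imwrite('pics/side_e.png',s)
D={'t0':blob('pics/top0.png',(309,330,184,206)),'s0':blob('pics/side0.png',(310,330,185,202)),'t1':blob(t,(298,320,155,175)),'s1':blob(s,(335,356,194,214))}
for k,v in D.items(): print(k,v[0].round(2),v[1])
for nm,n,tau in(('t0','top',.65),('s0','side',.65),('t1','top',0),('s1','side',0)): print(nm,cen(hull(n,.612,.032,.40,tau)))
k0t=(352.5,162.5);k0s=(301.4,207.8)
def res(p):
    x,y,yaw,ta=p; r=[]
    for nm,n,tau in(('t0','top',.65),('s0','side',.65),('t1','top',ta),('s1','side',ta)):
        r+=list(cen(hull(n,x,y,yaw,tau))[0]-D[nm][0])
    r+=list(proj('top',stand(x,y,yaw,np.array([-.041,-.11,.281])))[0]-k0t)+list(proj('side',stand(x,y,yaw,np.array([-.041,-.11,.281])))[0]-k0s)
    return np.array(r)
o=least_squares(res,[.61,.032,.4,0.02]); print(o.x.round(4),res(o.x).round(2))
C=np.linalg.inv(o.jac.T@o.jac); print('sd for 0.7px',.7*np.sqrt(np.diag(C)))
x,y,yaw,_=o.x
for th in (1.75,1.85,1.95):
    A=th-.38; P=[-.041,-.06+.134*np.sin(A),.157+.134*np.cos(A)]; print(th,proj('top',stand(x,y,yaw,np.array(P))),proj('side',stand(x,y,yaw,np.array(P))))
```

```text
t0 [319.5  195.57] [  4   5  14  14 147]
s0 [317.86 194.18] [  0   2  17  15 164]
t1 [307.96 164.98] [  4   4  13  13 144]
s1 [344.46 202.84] [  1   2  17  15 199]
t0 (array([318.02538115, 191.31617363]), 149.4703954346478)
s0 (array([322.46226627, 193.65540737]), 120.16423651087098)
t1 (array([307.73571002, 163.91859657]), 148.41194293787703)
s1 (array([345.65257989, 203.64002104]), 174.28940020268783)
[ 0.601   0.0294  0.4898 -0.0569] [ 1.37 -1.26  0.53 -1.66 -0.86  0.75  0.8  -0.55  0.57 -0.16 -0.83 -0.09]
sd for 0.7px [0.00092627 0.00070652 0.00496471 0.01123707]
1.75 [[294.37444273 199.68783498]] [[341.04107483 191.37503917]]
1.85 [[294.05615863 200.98438586]] [[341.18445556 194.10980714]]
1.95 [[294.15525185 202.06423529]] [[341.06299056 197.09237562]]
```

Run:
```python
from h import *
from scipy.optimize import least_squares
a=np.linspace(0,2*np.pi,72,endpoint=False)
def capc(n,x,y,yaw,tau):
    P=np.vstack([np.c_[.01+.018*np.cos(a),.018*np.sin(a),0*a+h] for h in (.119,.135)])
    m=cv2.moments(cv2.convexHull(proj(n,stand(x,y,yaw,Ro.from_euler('y',-tau).apply(P)+[0,0,.115])).astype(np.float32))); return np.array([m['m10'],m['m01']])/m['m00']
T=lambda u,v:((u-400+.5)/5-.5+270,(v+.5)/5-.5+150)
ob=[('top',[-.041,-.11,.281],(352.5,162.5)),('side',[-.041,-.11,.281],(301.4,207.8)),
 ('top',[-.041,-.06,.157],T(713,160)),('side',[-.041,-.06,.157],(314.6,227)),
 ('top',[-.075,.06,.005],T(567,336)),('top',[-.075,-.06,.005],T(735,270)),
 ('top',[0,.071,.115],T(486,190)),('top',[0,-.071,.115],T(714,108))]
def res(p):
    x,y,yaw,ta,th=p; r=[]
    for n,P,q in ob: r.append(proj(n,stand(x,y,yaw,np.array(P)))[0]-q)
    A=th-.38; r.append(proj('top',stand(x,y,yaw,np.array([-.041,-.06+.134*np.sin(A),.157+.134*np.cos(A)])))[0]-[292.3,196.3])
    r.append(capc('top',x,y,yaw,ta)-[307.96,164.98]); r.append(capc('side',x,y,yaw,ta)-[344.5,202.5])
    return np.concatenate(r)
o=least_squares(res,[.61,.032,.4,0.02,1.9],loss='soft_l1',x_scale=[.01,.01,.1,.1,.1]); print(o.x.round(4)); print(res(o.x).reshape(-1,2).round(1))
C=np.linalg.inv(o.jac.T@o.jac); print('sd',.7*np.sqrt(np.diag(C)))
```

```text
[0.6098 0.0316 0.4161 0.0129 1.8027]
[[ 0.1 -0.2]
 [-0.3 -0.2]
 [ 1.4 -0.1]
 [ 0.1 -0.2]
 [-0.2 -1.1]
 [-0.8 -1.1]
 [ 2.2  1.1]
 [-1.1  0.9]
 [-0.4 -0.1]
 [ 0.1  0.2]
 [ 0.1  0.2]]
sd [0.00103279 0.00079269 0.01203077 0.01663694 0.06436314]
```

```bash
python3 - <<'E'
from h import *
s=cv2.imread('pics/side_e.png');t=cv2.imread('pics/top_e.png')
f=10; out=[]
for n,I,x0,y0 in (('side',s,305,185),('top',t,285,175)):
  J0=cv2.resize(I[y0:y0+50,x0:x0+56 if n=='top' else x0+56],None,fx=7,fy=7,interpolation=2); out.append(J0.copy()); J=J0
  for th,c in ((1.80,(0,255,255)),(1.95,(0,255,0))):
    A=th-.38
    P=[[-.041,-.06+r*np.sin(A),.157+r*np.cos(A)] for r in (0,.029,.091,.125,.134)]
    q=((proj(n,stand(.6098,.0316,.4161,np.array(P)))-[x0,y0]+.5)*7).astype(int)
    cv2.polylines(J,[q.reshape(-1,1,2)],False,c,1)
    for p in q: cv2.circle(J,p.tolist(),3,c,-1)
  out.append(J)
cv2.imwrite('pics/bar.png',np.vstack([np.hstack(out[:2]),np.hstack(out[2:])])[:700])
E
python3 -c "
import cv2;I=cv2.imread('pics/bar.png');print(I.shape);cv2.imwrite('pics/bar.png',cv2.resize(I,(672,600)))"
```

```text
(700, 784, 3)
```

View pics/bar.png

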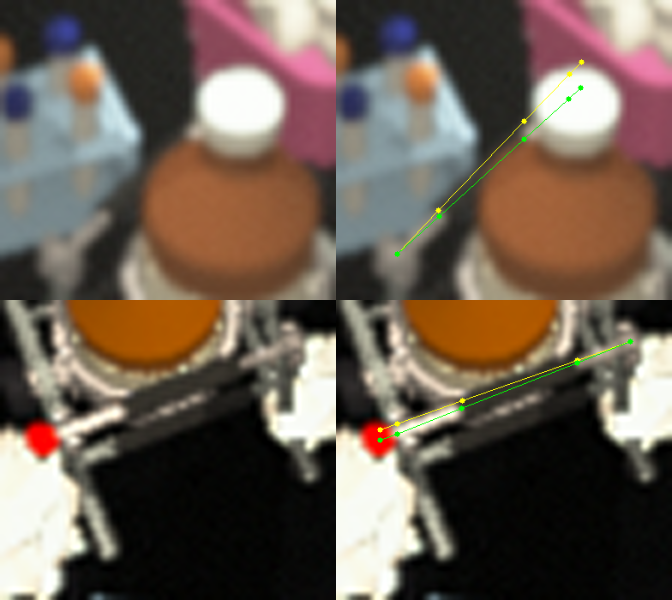

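```bash
python3 -c "
from cell import job,manip
print(manip.sense()['clock'],manip.sense()['ft_force']); print(job.job_done())"
```

```text
14.7 [-0.35599101  1.1018102  -0.07629944]
the job is handed in; nothing more can be done
None
```

I pushed the bottle upright with closed fingers, rising along the cap's arc, until it met a firm stop at about 7 N. I then backed off and pushed the red knob past straight up, and the bar fell shut across the front of the bottle. I handed in at 14.7 s with the gripper clear of everything.

- **Cradle:** the final images put the tilt at 0.013 ± 0.017 rad from upright. The firm stop during the push agrees. At the end of the push the finger was about 17 mm past where I expected contact. I took this to be the loose bottle rocking in its hoop, because the cap sat back in its upright place after I let go.
- **Bar:** the checks disagreed slightly. A combined fit, with some coarse point picks, put the bar at 1.80 ± 0.06 rad. The overlays in both camera views matched the closed angle, 1.95 rad, and at 1.80 the knob would have shown above the cap in the side view, which it did not. I judged the bar closed in the fork, though the side camera could not see the fork itself, hidden behind the bottle.
- **Bystanders:** the tube rack, the beaker and the other items in the views I took stayed where they were. I did not check the tan tin, red box or the two reagent bottles again. I saw no force suggesting the arm touched anything but the bottle and the bar.

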